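Put the returned toy carriages back in the colour row

TASK

Pack the carriage tray for the trip home: first take the long wooden block out of the tray and stand it flat on the table, then push the carriages apart where needed and stand every loose carriage upright in the tray at its place, so that the row runs red, orange, yellow, green, light blue, dark blue, purple, pink, white (some colours may be missing; the rest keep this order). Then close the row up against the red end and drop in, after the white carriage, the one short wooden block that fills the space left so that nothing can shift more than a few millimetres; leave the other blocks on the table and do not disturb the toy tree, bridge pier and signal.

Things in the scene. Friction and masses are not known exactly. Their poses are not given: they have to be found in the camera images.
- tray: Wooden tray fixed to the table; origin under its centre, on the table. Floor 5 mm up; the carriages stand side by side along its y, each lying along its x. Inner length 301 mm (end walls at y = -150.5 and +150.5 mm), inner width 66 mm. Long side walls reach 16 mm above the table, end walls 36 mm. Red stands at the -y end; the block belongs at the +y end, beyond white
- red: Red toy railway carriage, 58 mm long (its x), 30 mm wide (its y), 44 mm high, about 90 g, flat roof, dark underframe 25 mm wide in the lowest 9 mm; origin at the centre of its underside; both ends alike; wheels do not turn, it slides; always in the tray at the start, the row tight, its x along the tray's x
- yellow: Yellow toy railway carriage, 58 mm long (its x), 30 mm wide (its y), 44 mm high, about 90 g, flat roof, dark underframe 25 mm wide in the lowest 9 mm; origin at the centre of its underside; both ends alike; wheels do not turn, it slides; always in the tray at the start, the row tight, its x along the tray's x
- sky: Light blue toy railway carriage, 58 mm long (its x), 30 mm wide (its y), 44 mm high, about 90 g, flat roof, dark underframe 25 mm wide in the lowest 9 mm; origin at the centre of its underside; both ends alike; wheels do not turn, it slides; always in the tray at the start, the row tight, its x along the tray's x
- purple: Purple toy railway carriage, 58 mm long (its x), 30 mm wide (its y), 44 mm high, about 90 g, flat roof, dark underframe 25 mm wide in the lowest 9 mm; origin at the centre of its underside; both ends alike; wheels do not turn, it slides; always in the tray at the start, the row tight, its x along the tray's x
- white: White toy railway carriage, 58 mm long (its x), 30 mm wide (its y), 44 mm high, about 90 g, flat roof, dark underframe 25 mm wide in the lowest 9 mm; origin at the centre of its underside; both ends alike; wheels do not turn, it slides; always in the tray at the start, the row tight, its x along the tray's x
- orange: Orange toy railway carriage, 58 mm long (its x), 30 mm wide (its y), 44 mm high, about 90 g, flat roof, dark underframe 25 mm wide in the lowest 9 mm; origin at the centre of its underside; both ends alike; wheels do not turn, it slides; stands on the table at the start, or is absent
- green: Green toy railway carriage, 58 mm long (its x), 30 mm wide (its y), 44 mm high, about 90 g, flat roof, dark underframe 25 mm wide in the lowest 9 mm; origin at the centre of its underside; both ends alike; wheels do not turn, it slides; stands on the table at the start, or is absent
- navy: Dark blue toy railway carriage, 58 mm long (its x), 30 mm wide (its y), 44 mm high, about 90 g, flat roof, dark underframe 25 mm wide in the lowest 9 mm; origin at the centre of its underside; both ends alike; wheels do not turn, it slides; stands on the table at the start, or is absent
- pink: Pink toy railway carriage, 58 mm long (its x), 30 mm wide (its y), 44 mm high, about 90 g, flat roof, dark underframe 25 mm wide in the lowest 9 mm; origin at the centre of its underside; both ends alike; wheels do not turn, it slides; stands on the table at the start, or is absent
- block25: Plain light wood packing block standing on the table, 50 mm wide (its x), 25 mm long (its y), 40 mm high, origin at the centre of its underside; one of three look-alikes, 25, 55 and 85 mm long
- block55: Plain light wood packing block standing on the table, 50 mm wide (its x), 55 mm long (its y), 40 mm high, origin at the centre of its underside; one of three look-alikes, 25, 55 and 85 mm long
- block85: Plain light wood packing block standing on the table, 50 mm wide (its x), 85 mm long (its y), 40 mm high, origin at the centre of its underside; one of three look-alikes, 25, 55 and 85 mm long
- block145: Long light wood packing block, 50 mm wide (its x), 145 mm long (its y), 40 mm high, 150 g, origin at the centre of its underside; at the start it lies in the tray between the white carriage and the +y end wall, length along the row, its top 45 mm above the table, with about 6 mm play in the whole row
- tree: Bystander: green toy tree, 67 mm high, foot 36 mm across; origin at its underside; loose, not part of the job
- pier: Bystander: yellow bridge pier, 45 x 45 mm, 62 mm high; origin at its underside; loose, not part of the job
- signal: Bystander: toy signal post, foot 40 x 40 mm, 99 mm high; origin at its underside; loose, not part of the job

How it is judged:
On the way, in this order (a step that is already met when the one before it is completed fails the run):
1. the long block is out of the tray, flat on the table and let go (height (world z) of block145 below 0.004 m and angle between block145's own z axis and vertical below 0.12 rad and (x of block145 in the frame of tray below -0.06 m or x of block145 in the frame of tray above 0.06 m or y of block145 in the frame of tray below -0.17 m or y of block145 in the frame of tray above 0.17 m) and contact force between block145 and the fingers below 0.5 N), for 0.2 s.
2. every loose carriage stands in the tray between its proper neighbours, let go (z of each of orange, green, navy, pink in the frame of tray below 0.009 m and x of orange in the frame of tray between -0.015 and 0.015 m and angle between each of orange, green, navy, pink's own z axis and vertical below 0.12 rad and angle between the y axis of each of orange, green, navy, pink and the y axis of tray, either way round below 0.17 rad and y of orange in the frame of red above 0.02 m and y of orange in the frame of yellow below -0.02 m and y of orange in the frame of tray between -0.15 and 0.15 m and contact force between each of orange, green, navy, pink and the fingers below 0.5 N and x of green in the frame of tray between -0.015 and 0.015 m and y of green in the frame of yellow above 0.02 m and y of green in the frame of sky below -0.02 m and y of green in the frame of tray between -0.15 and 0.15 m and x of navy in the frame of tray between -0.015 and 0.015 m and y of navy in the frame of sky above 0.02 m and y of navy in the frame of purple below -0.02 m and y of navy in the frame of tray between -0.15 and 0.15 m and x of pink in the frame of tray between -0.015 and 0.015 m and y of pink in the frame of purple above 0.02 m and y of pink in the frame of white below -0.02 m and y of pink in the frame of tray between -0.15 and 0.15 m), for 0.2 s.
At the end, for the whole second after the job is handed in: Carriages upright on the tray floor in colour order, square within 10 degrees, no gap over 7.5 mm; one short block on the floor between white and the end wall with under 7.5 mm play; long block flat on the table outside the tray, other blocks not lying on the row; all at rest (z of each of red, yellow, sky, purple, white, orange, green, navy, pink in the frame of tray below 0.009 m and x of red in the frame of tray between -0.015 and 0.015 m and angle between each of red, yellow, sky, purple, white, orange, green, navy, pink, block145's own z axis and vertical below 0.12 rad and angle between the y axis of each of red, yellow, sky, purple, white, orange, green, navy, pink and the y axis of tray, either way round below 0.17 rad and x of yellow in the frame of tray between -0.015 and 0.015 m and x of sky in the frame of tray between -0.015 and 0.015 m and x of purple in the frame of tray between -0.015 and 0.015 m and x of white in the frame of tray between -0.015 and 0.015 m and x of orange in the frame of tray between -0.015 and 0.015 m and y of each of orange, yellow in the frame of red above 0.02 m and y of orange in the frame of yellow below -0.02 m and y of orange in the frame of tray between -0.15 and 0.15 m and (horizontal distance between red and yellow below 0.0375 m or (horizontal distance between orange and red below 0.0375 m and horizontal distance between orange and yellow below 0.0375 m)) and x of green in the frame of tray between -0.015 and 0.015 m and y of each of green, sky in the frame of yellow above 0.02 m and y of green in the frame of sky below -0.02 m and y of green in the frame of tray between -0.15 and 0.15 m and (horizontal distance between yellow and sky below 0.0375 m or (horizontal distance between green and yellow below 0.0375 m and horizontal distance between green and sky below 0.0375 m)) and x of navy in the frame of tray between -0.015 and 0.015 m and y of each of navy, purple in the frame of sky above 0.02 m and y of navy in the frame of purple below -0.02 m and y of navy in the frame of tray between -0.15 and 0.15 m and (horizontal distance between sky and purple below 0.0375 m or (horizontal distance between navy and sky below 0.0375 m and horizontal distance between navy and purple below 0.0375 m)) and x of pink in the frame of tray between -0.015 and 0.015 m and y of each of pink, white in the frame of purple above 0.02 m and y of pink in the frame of white below -0.02 m and y of pink in the frame of tray between -0.15 and 0.15 m and (horizontal distance between purple and white below 0.0375 m or (horizontal distance between pink and purple below 0.0375 m and horizontal distance between pink and white below 0.0375 m)) and y of red in the frame of tray below -0.128 m and ((z of block25 in the frame of tray below 0.009 m and x of block25 in the frame of tray between -0.015 and 0.015 m and angle between block25's own z axis and vertical below 0.12 rad and angle between the y axis of block25 and the y axis of tray, either way round below 0.17 rad and y of block25 in the frame of tray between 0.1305 and 0.1505 m and y of white in the frame of tray above 0.103 m) or (z of block55 in the frame of tray below 0.009 m and x of block55 in the frame of tray between -0.015 and 0.015 m and angle between block55's own z axis and vertical below 0.12 rad and angle between the y axis of block55 and the y axis of tray, either way round below 0.17 rad and y of block55 in the frame of tray between 0.1155 and 0.1505 m and y of white in the frame of tray above 0.073 m) or (z of block85 in the frame of tray below 0.009 m and x of block85 in the frame of tray between -0.015 and 0.015 m and angle between block85's own z axis and vertical below 0.12 rad and angle between the y axis of block85 and the y axis of tray, either way round below 0.17 rad and y of block85 in the frame of tray between 0.1005 and 0.1505 m and y of white in the frame of tray above 0.043 m)) and height (world z) of block145 below 0.004 m and (x of block145 in the frame of tray below -0.06 m or x of block145 in the frame of tray above 0.06 m or y of block145 in the frame of tray below -0.17 m or y of block145 in the frame of tray above 0.17 m) and (height (world z) of block25 below 0.008 m or x of block25 in the frame of tray below -0.06 m or x of block25 in the frame of tray above 0.06 m or y of block25 in the frame of tray below -0.17 m or y of block25 in the frame of tray above 0.17 m) and (height (world z) of block55 below 0.008 m or x of block55 in the frame of tray below -0.06 m or x of block55 in the frame of tray above 0.06 m or y of block55 in the frame of tray below -0.17 m or y of block55 in the frame of tray above 0.17 m) and (height (world z) of block85 below 0.008 m or x of block85 in the frame of tray below -0.06 m or x of block85 in the frame of tray above 0.06 m or y of block85 in the frame of tray below -0.17 m or y of block85 in the frame of tray above 0.17 m) and linear speed of each of red, yellow, sky, purple, white, orange, green, navy, pink, block25, block55, block85, block145 below 0.02 m/s); the robot touches nothing.
It fails at once if a bystander (tree, pier, signal) is moved more than 30 mm (distance of any of tree, pier, signal from where it was at the start of the episode above 0.03 m).
Of orange, green, navy, pink only 2 to 4 are there at a start; the rules pass over those that are not, and their reading is None.
At some moment in a run one of orange, green, navy, pink, block55, block85 may be knocked a few centimetres aside while the robot is not near it.
Once in a run the grip may slacken for a moment while it holds something.
It also fails if it takes over 210 s, if anything falls off the work surface, if the arm or the gripper's body presses on something with over 40 N, if the wrist force passes 120 N, or if a joint passes its speed limit or range.

ROBOT

A 6-joint arm with a two-finger parallel gripper is mounted at the origin on the work surface. World frame = base frame: x ahead of the robot, y to its left, z up, the work surface at z = 0. Lengths are in m, angles in rad, forces in N, time in s.
With the tool pointing down it reaches from about 0.4 to 0.925 m from the base axis. Payload 3.4 kg.
Tool frame: the origin (TCP) lies at the very end of the fingers, on their centre line; the grasp point (between the pads) lies 19 mm behind it; z points along the fingers, y is the line along which they close (so a half turn about z gives the same grasp; the last joint's range is limited). The gripper opens to 85 mm and grips with 20 to 120 N. Pads are 22 mm wide; open, the fingers measure 114 mm over their backs; the gripper's body (76 mm by 85 mm) begins 54 mm behind the grasp point. The pads swing forward as they close: fully open they stand 13 mm farther back than shut.
Start: joints at [-1.224, 0.307, 1.506, -0, 1.328, -0.073], TCP at [0.234, -0.525, 0.231] pointing down, gripper open.
Joint ranges: [-3.12, 3.12], [-1.05, 2.28], [0.14, 2.33], [-1.42, 4.57], [0.1, 2.73], [-2.68, 2.68]. Speed limits (rad/s): [2.57, 2.57, 3.14, 3.14, 3.14, 3.14].

INTERFACE

Orientations are given as a rotation vector (axis times angle).
In Python, from rig import r gives the robot as it stands.
- The arm moves only by the tool play_rows, never from a script. Its argument "moves" is a list that holds one entry, the list of rows, each a list of 5 numbers: the shift along the tool's x, y, z in mm, then the turn about the tool's z in rad, then the finger opening in mm, from 0 to 85.4. A call has 1 to 10 rows; each row is the pose to reach, as a shift and turn from the pose commanded when the call began, along the tool's axes at that moment; what a row does not reach only later rows make up. A row lasts 1/8 s, in which the tool goes at most 62.5 mm and 10.7 degrees, less where a joint would pass 70% of its speed; a pose out of reach is approached as far as the arm can. A call with a gripper value outside its range is refused whole. The fingers move at their own pace and stop on an object; the grip force is fixed at half the most. Time passes only in rows, so rows that repeat a pose let the fingers close. It gives the time, the measured TCP pose, the force, the opening and the grip force at its end, in the units of the state.
- r.sense(): the state, without advancing time (a new reading comes with each control period).
- r.grab_frame(name): name is "scene" or "top"; returns the picture (400x640x3 uint8, blue, green, red); there is no depth.
- r.calibration(name): a dict with "fx", "fy", "cx", "cy" (pixels), "rvec" (rotation vector, rad) and "tvec" (3), from world to camera coordinates, as OpenCV has them. Camera axes: x right, y down, z forward; pixel columns grow to the right and rows downward; lengths in m; the calibration is good to about 2 mm. A picture is of the moment at which its call begins. calibration takes no time and is no camera call.
- r.job_done(): hands the job in; it is judged then, once.
The state is a dict: "time": time; "qpos": joint angles; "qvel": joint speeds; "joint_torque": joint torques, N m; "eef_pos": TCP position; "tcp_rot": TCP orientation; "force": force on the tool from outside, world axes, zero at the start; "torque": the same for the moment, N m; "width": finger opening in m; "finger_force": force on a finger pad.
Only numpy, scipy, OpenCV 4.12 (cv2) and the standard library are available. Lean on these libraries where they do the work, as an engineer would, in place of code of your own. Each camera call takes 0.05 s, during which the arm holds its last target. There are 200 camera calls.

## Working session

There is one attempt and no reset: what is moved stays moved. The work goes in short steps, Python scripts to look and compute and a tool call to move; the robot and the scene stay as the last step left them, time stands still between calls to the robot, and variables do not carry over. Pictures are saved under pics/ and viewed, at most 14 in all, crops included, and the job is handed in when it is done.

Besides the shell and the picture viewer there is one more tool, called after "Call:" by a JSON object that holds its "api" and its "payload", one argument or row to a line. play_rows: Moves the arm, as the interface text tells. Its arguments: {"type":"object","properties":{"moves":{"type":"array","items":{"type":"array","items":{"type":"array","items":{"type":"number"}}}}},"required":["moves"]}

```bash
ls; mkdir -p pics
python3 - <<'E'
from rig import r
import cv2
for n in("top","scene"):
    cv2.imwrite(f"pics/{n}0.png",r.grab_frame(n)); print(n,r.calibration(n))
print(r.sense())
E
```

```text
pics
top {'fx': 392.52314697487446, 'fy': 392.52314697487446, 'cx': 320.54010542590225, 'cy': 199.2650065824261, 'rvec': array([ 2.12391974, -2.06885249,  0.24326647]), 'tvec': array([-4.40396850e-04,  5.59459183e-01,  1.06878029e+00])}
scene {'fx': 432.8161929700743, 'fy': 432.8161929700743, 'cx': 319.2307868568526, 'cy': 200.13692237511157, 'rvec': array([ 1.29450105,  2.50905305, -0.68073043]), 'tvec': array([ 0.2972876 , -0.35742352,  1.34252455])}
{'time': 0.1, 'qpos': array([-1.22452146e+00,  3.07527246e-01,  1.50753130e+00,  4.01356139e-06,
        1.32842281e+00, -7.35192752e-02]), 'qvel': array([ 0.00125862, -0.00286182, -0.0045167 , -0.00196483, -0.00018616,
       -0.00069511]), 'joint_torque': array([ 5.01672403e-04, -4.58526635e+01, -2.52607369e+01, -8.08375557e-05,
        5.55061328e-03,  1.41074113e-05]), 'eef_pos': array([ 0.23410974, -0.52449732,  0.23046084]), 'tcp_rot': array([-3.07081181e+00, -6.54188351e-01,  3.97049162e-04]), 'force': array([-0.25293855, -0.37928374,  0.11465875]), 'torque': array([0.02813728, 0.05960392, 0.01928795]), 'finger_force': 0.0, 'width': 0.08541558231968385}
```

View pics/top0.png

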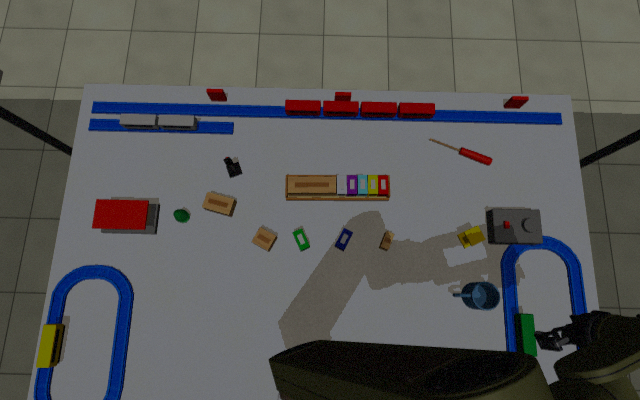

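View pics/scene0.png

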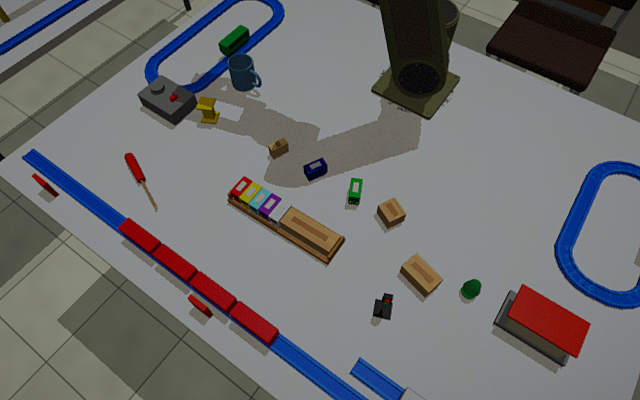

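The top view shows green at (301,239), navy at (344,239), and the 25, 55 and 85 blocks at (386,240), (264,238) and (219,204). The tray spans (286–390, 175–200) with red on the right. The tree is at (181,215), the signal at (233,167) and the pier at (471,237). Orange and pink are absent, so 7 carriages fill 210 mm and the 85 block goes in.

```bash
cat > h.py <<'E'
from rig import r
import cv2, numpy as np
def backproj(n,uv,z):
    c=r.calibration(n);K=np.array([[c['fx'],0,c['cx']],[0,c['fy'],c['cy']],[0,0,1.]])
    R=cv2.Rodrigues(c['rvec'])[0];t=np.array(c['tvec'])
    o=-R.T@t; d=(R.T@np.linalg.inv(K)@np.c_[np.reshape(uv,(-1,2)),np.ones(np.size(uv)//2)].T).T
    return (o+d*((z-o[2])/d[:,2])[:,None])[:,:2]
def proj(n,P):
    c=r.calibration(n);K=np.array([[c['fx'],0,c['cx']],[0,c['fy'],c['cy']],[0,0,1.]])
    return cv2.projectPoints(np.array(P,float).reshape(-1,3),c['rvec'],c['tvec'],K,None)[0].reshape(-1,2)
def rectify(n,x0,x1,y0,y1,z,s=1.0): # s px per mm; rows: x decreasing, cols: y decreasing
    w,h=int((y1-y0)*1000*s),int((x1-x0)*1000*s)
    P=proj(n,[[x1,y1,z],[x1,y0,z],[x0,y0,z],[x0,y1,z]]).astype(np.float32)
    H=cv2.getPerspectiveTransform(P,np.float32([[0,0],[w,0],[w,h],[0,h]]))
    return cv2.warpPerspective(r.grab_frame(n),H,(w,h),flags=cv2.INTER_CUBIC)
E
python3 - <<'E'
from h import *
for nm,uv in dict(green=(301,239),navy=(344,239),b25=(386,240),b55=(264,238),b85=(219,204),trayA=(286,187),trayB=(390,187),tree=(181,215),sig=(233,167),pier=(471,237)).items():
    print(nm,backproj("top",uv,0.04).round(3))
im=rectify("top",.35,.75,-.1,.43,.042,1.5); print(im.shape)
im=cv2.convertScaleAbs(im,alpha=1.8)
cv2.imwrite("pics/rect0.png",im)
E
```

```text
green [[0.446 0.068]]
navy [[ 0.449 -0.056]]
b25 [[ 0.45  -0.178]]
b55 [[0.446 0.175]]
b85 [[0.543 0.313]]
trayA [[0.6   0.118]]
trayB [[ 0.608 -0.192]]
tree [[0.507 0.422]]
sig [[0.658 0.281]]
pier [[ 0.465 -0.423]]
(600, 795, 3)
```

View pics/rect0.png

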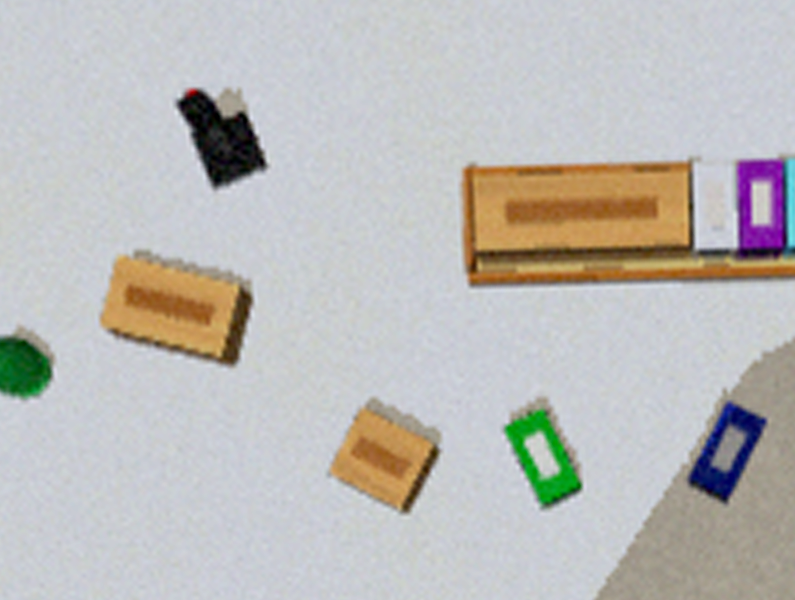

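The rectified view (1.5 px/mm) shows green at (543,457), navy at (727,452), block85 at (180,308), block55 at (385,457) and the long block at (580,210). Next I'll measure each precisely from its top face.

```bash
cat >> h.py <<'E'
HSV=dict(red=(0,8,140,255),yellow=(24,33,140,255),sky=(85,100,60,255),purple=(135,155,120,255),green=(50,75,150,255),navy=(112,128,120,255),wood=(10,22,60,190))
def measure(nm,z,box,n="top",s=3,thr=50,pick=None,verbose=True):
    x0,x1,y0,y1=box
    im=rectify(n,x0,x1,y0,y1,z,s); hsv=cv2.cvtColor(im,cv2.COLOR_BGR2HSV)
    a,b,c,d=HSV[nm]; m=cv2.inRange(hsv,(a,c,thr),(b,d,255))
    m=cv2.morphologyEx(m,cv2.MORPH_OPEN,np.ones((5,5)))
    out=[]
    for k in cv2.findContours(m,cv2.RETR_EXTERNAL,cv2.CHAIN_APPROX_NONE)[0]:
        if cv2.contourArea(k)<300*s*s: continue
        (u,v),(w,h),_=R=cv2.minAreaRect(k); p=cv2.boxPoints(R)
        e=[p[1]-p[0],p[2]-p[1]]; L=max(e,key=np.linalg.norm)
        ang=np.arctan2(-L[1],-L[0]) ; ang=(ang+np.pi)%np.pi  # long axis: dx=-dv, dy=-du
        th=np.arctan2(-L[0],-L[1]) # angle from world x
        th=(th+np.pi/2)%np.pi-np.pi/2
        out.append((round(x1-v/1000/s,4),round(y1-u/1000/s,4),round(th,3),round(max(w,h)/s,1),round(min(w,h)/s,1)))
    print(nm,out); return out
E
python3 - <<'E'
from h import *
T=(.55,.66,-.22,.14)
for c in("red","yellow","sky","purple"): measure(c,.049,T)
measure("wood",.045,(.55,.66,-.05,.14),thr=110)
measure("green",.044,(.39,.5,0,.13)); measure("navy",.044,(.39,.5,-.12,0))
measure("wood",.040,(.38,.5,.12,.24),thr=110); measure("wood",.040,(.48,.6,.25,.38),thr=110)
hs=cv2.cvtColor(rectify("top",.35,.75,-.22,.43,.042,1),cv2.COLOR_BGR2HSV)
for nm,(x,y) in dict(b145=(.615,.07),b145dark=(.61,.04),b85=(.56,.33),navy=(.468,-.062),green=(.465,.075)).items(): print(nm,hs[int((.75-x)*1000),int((.43-y)*1000)])
E
```

```text
red [(0.6138, -0.1691, np.float32(0.022), 60.1, 30.1)]
yellow [(0.6098, -0.1379, np.float32(-0.034), 67.8, 31.8)]
sky [(0.611, -0.1072, np.float32(0.0), 64.0, 30.3)]
purple [(0.612, -0.0766, np.float32(0.029), 57.9, 30.0)]
wood [(0.6093, 0.0425, np.float32(-1.546), 140.2, 46.7)]
green [(0.4456, 0.0681, np.float32(0.456), 59.2, 29.7)]
navy [(0.4509, -0.0549, np.float32(-0.456), 56.4, 29.2)]
wood [(0.4373, 0.1741, np.float32(1.03), 40.8, 21.5)]
wood [(0.5477, 0.3183, np.float32(1.326), 83.4, 49.8)]
b145 [ 15 178  90]
b145dark [ 13 173  87]
b85 [ 17 151 108]
navy [117 255  49]
green [ 66 255  84]
```

```bash
cat > go.py <<'E'
# usage: go.py x y z yaw  [x y z yaw ...]: rows from the present pose; mm, rad. yaw = world angle of tool y, mod pi
import sys; from rig import r; import numpy as np, cv2
def show(*targets):
    s=r.sense(); R=cv2.Rodrigues(np.array(s['tcp_rot']))[0]; p=np.array(s['eef_pos'])
    yaw=np.arctan2(R[1,1],R[0,1])
    print("t %.2f tcp %s yaw %.3f q6 %.2f w %.1f F %s"%(s['time'],(p*1000).round(1),yaw,s['qpos'][5],s['width']*1000,np.round(s['force'],1)))
    for x,y,z,a in targets:
        d=R.T@(np.array([x,y,z])/1000-p)*1000; t=-((a-yaw+np.pi/2)%np.pi-np.pi/2)
        print("  row",d.round(1),round(t,3))
if __name__=="__main__":
    v=list(map(float,sys.argv[1:])); show(*[v[i:i+4] for i in range(0,len(v),4)])
E
python3 go.py 610 42 150 0.022
```

```text
t 0.65 tcp [ 234.3 -525.1  231.3] yaw -1.151 q6 -0.07 w 85.6 F [-0.1 -0.1  0.1]
  row [ 574.2 -364.8   81.3] -1.173
```

Call:
{"api": "play_rows", "payload": {
  "moves": [
    [[574,-365,40,-1.173,85],[574,-365,40,-1.173,85],[574,-365,40,-1.173,85],[574,-365,40,-1.173,85],[574,-365,40,-1.173,85],[574,-365,40,-1.173,85],[574,-365,60,-1.173,85],[574,-365,81,-1.173,85],[574,-365,81,-1.173,85],[574,-365,81,-1.173,85]]
  ]
}}

```text
time: 1.9
eef_pos: [0.5776, -0.0064, 0.1629]
tcp_rot: [2.196, 2.245, 0.001]
force: [0.0, -0.2, 0.6]
width: 0.0851
finger_force: 0.0
```

```bash
python3 go.py 610 42 150 0.022 610 42 80 .022
```

```text
t 1.90 tcp [577.6  -6.4 162.9] yaw 0.022 q6 -0.11 w 85.1 F [ 0.  -0.2  0.6]
  row [47.6 33.4 12.9] 0.0
  row [47.7 33.4 82.9] 0.0
```

Call:
{"api": "play_rows", "payload": {
  "moves": [
    [[48,33,70,0,85],[48,33,70,0,85],[48,33,70,0,85],[48,33,70,0,85]]
  ]
}}

```text
time: 2.4
eef_pos: [0.6084, 0.0393, 0.094]
tcp_rot: [2.197, 2.244, -0.0]
force: [0.1, 0.7, 0.8]
width: 0.0848
finger_force: 0.0
```

```bash
python3 - <<'E'
from h import *
import cv2
a=r.grab_frame("scene"); 
cv2.imwrite("pics/s1.png",cv2.convertScaleAbs(cv2.resize(a[120:300,180:440],None,fx=3,fy=3,interpolation=2),alpha=1.5))
E
python3 go.py 610 42 22 0.022
```

```text
t 2.45 tcp [608.7  39.1  94.5] yaw 0.021 q6 -0.03 w 84.9 F [ 0.6 -0.   0.3]
  row [ 2.9  1.3 72.5] -0.001
```

View pics/s1.png

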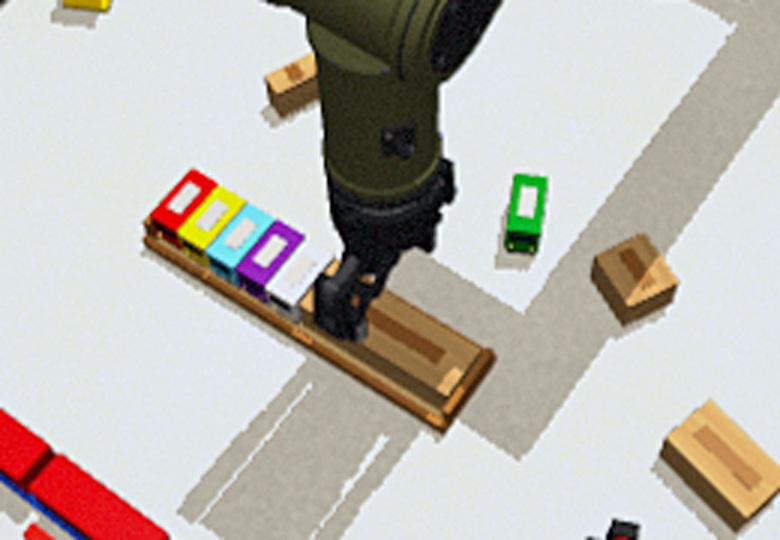

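The open fingers straddle the long block (fingers at about (350,300) in the crop), and nothing is blocking the way. I'll descend and grip.

Call:
{"api": "play_rows", "payload": {
  "moves": [
    [[3,1,35,0,85],[3,1,60,0,85],[3,1,72,0,85],[3,1,72,0,85],[3,1,72,0,30],[3,1,72,0,30],[3,1,72,0,30],[3,1,72,0,30],[3,1,72,0,30],[3,1,72,0,30]]
  ]
}}

```text
time: 3.7
eef_pos: [0.6103, 0.0435, 0.0225]
tcp_rot: [2.195, 2.245, 0.003]
force: [0.3, -0.5, 6.3]
width: 0.049
finger_force: 64.5
```

```bash
python3 go.py 610 42 80 0.022 725 39 80 .022 725 39 18 .022
```

```text
t 3.70 tcp [610.3  43.5  22.5] yaw 0.022 q6 -0.02 w 49.0 F [ 0.3 -0.5  6.3]
  row [ -1.5  -0.2 -57.5] 0.0
  row [ -7.1 114.7 -57.2] 0.0
  row [ -7.1 114.6   4.8] 0.0
```

Call:
{"api": "play_rows", "payload": {
  "moves": [
    [[0,0,-20,0,30],[0,0,-50,0,30],[-2,30,-55,0,30],[-4,70,-55,0,30],[-7,115,-55,0,30],[-7,115,-50,0,30],[-7,115,-50,0,30]]
  ]
}}

```text
time: 4.58
eef_pos: [0.7228, 0.0392, 0.0696]
tcp_rot: [-2.195, -2.244, 0.004]
force: [-0.5, 0.1, -1.5]
width: 0.0488
finger_force: 63.5
```

```bash
python3 go.py 725 36 18 .022
```

```text
t 4.58 tcp [722.8  39.2  69.6] yaw 0.022 q6 -0.03 w 48.8 F [-0.5  0.1 -1.5]
  row [-3.3  2.3 51.6] 0.0
```

Call:
{"api": "play_rows", "payload": {
  "moves": [
    [[-3,2,25,0,30],[-3,2,42,0,30],[-3,2,49,0,30],[-3,2,52,0,30],[-3,2,53,0,30],[-3,2,53,0,30]]
  ]
}}

```text
time: 5.32
eef_pos: [0.7269, 0.0362, 0.0187]
tcp_rot: [2.196, 2.245, 0.001]
force: [0.1, 0.3, -1.3]
width: 0.0487
finger_force: 63.6
```

Call:
{"api": "play_rows", "payload": {
  "moves": [
    [[0,0,1,0,30],[0,0,2,0,30],[0,0,2,0,50],[0,0,2,0,85],[0,0,2,0,85],[0,0,2,0,85],[0,0,0,0,85],[0,0,-40,0,85],[0,0,-80,0,85],[0,0,-80,0,85]]
  ]
}}

```text
time: 6.58
eef_pos: [0.7298, 0.0362, 0.1028]
tcp_rot: [2.192, 2.241, 0.01]
force: [0.2, 0.2, 0.8]
width: 0.0852
finger_force: 0.0
```

```bash
python3 - <<'E'
from h import *
T=(.55,.66,-.22,.14)
for c in("red","yellow","sky","purple"): measure(c,.049,T)
measure("green",.044,(.39,.5,0,.13)); measure("navy",.044,(.39,.5,-.12,0))
a=cv2.convertScaleAbs(rectify("top",.54,.78,-.22,.18,.049,2),alpha=1.7); cv2.imwrite("pics/r1.png",a)
E
python3 go.py 611 -77 90 .022
```

```text
red [(0.6112, -0.1685, np.float32(-0.032), 65.5, 32.4)]
yellow [(0.6098, -0.137, np.float32(0.0), 67.0, 32.0)]
sky [(0.6108, -0.1073, np.float32(0.0), 64.3, 30.0)]
purple [(0.6118, -0.0764, np.float32(0.032), 57.9, 30.3)]
green []
navy []
t 6.92 tcp [725.5  36.2  96.4] yaw 0.022 q6 -0.03 w 84.8 F [ 0.4  0.4 -0.1]
  row [-110.6 -116.9    6.7] 0.0
```

View pics/r1.png

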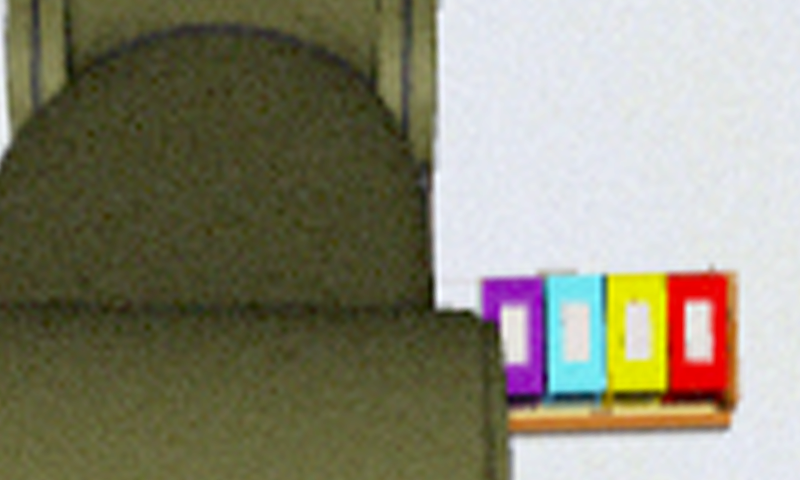

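The crop shows purple, light blue, yellow and red tight against the red end wall (inner edge at col 729). That puts the tray centre at about y = −33.5 mm. Next I'll grip purple and drag it.

Call:
{"api": "play_rows", "payload": {
  "moves": [
    [[-55,-60,0,0,85],[-111,-114,7,0,85],[-111,-115,7,0,85],[-111,-115,7,0,85],[-111,-115,7,0,85]]
  ]
}}

```text
time: 7.55
eef_pos: [0.6146, -0.0772, 0.0908]
tcp_rot: [2.197, 2.245, 0.001]
force: [0.1, -0.0, 1.0]
width: 0.0851
finger_force: 0.0
```

```bash
python3 go.py 611.5 -76.7 23 .022
```

```text
t 7.55 tcp [614.6 -77.2  90.8] yaw 0.021 q6 -0.22 w 85.1 F [ 0.1 -0.   1. ]
  row [ 0.6 -3.2 67.8] -0.001
```

Call:
{"api": "play_rows", "payload": {
  "moves": [
    [[1,-1,35,0,85],[1,-1,60,0,85],[1,-1,67,0,85],[1,-1,67,0,85],[1,-1,67,0,30],[1,-1,67,0,30],[1,-1,67,0,30],[1,-1,67,0,30],[1,-1,67,0,30]]
  ]
}}

```text
time: 8.68
eef_pos: [0.6141, -0.0765, 0.0255]
tcp_rot: [2.196, 2.244, 0.003]
force: [0.3, 0.5, 6.8]
width: 0.0571
finger_force: 65.6
```

```bash
python3 go.py 609.8 -0.7 24 .022
```

```text
t 8.68 tcp [614.1 -76.5  25.5] yaw 0.022 q6 -0.21 w 57.1 F [0.3 0.5 6.8]
  row [75.9 -2.6  1.4] -0.0
```

Call:
{"api": "play_rows", "payload": {
  "moves": [
    [[0,0,-1,0,30],[10,0,-1,0,30],[22,0,-1,0,30],[34,0,-1,0,30],[46,-1,-1,0,30],[58,-1,-1,0,30],[68,-1,-1,0,30],[76,-1,-1,0,30],[76,-1,-1,0,30],[76,-1,-1,0,30]]
  ]
}}

```text
time: 9.93
eef_pos: [0.6105, 0.0014, 0.0255]
tcp_rot: [-2.196, -2.246, -0.002]
force: [0.8, -1.7, 6.4]
width: 0.0566
finger_force: 65.7
```

```bash
python3 go.py 610 -0.7 24 .022
```

```text
t 9.93 tcp [610.5   1.4  25.5] yaw 0.023 q6 -0.09 w 56.6 F [ 0.8 -1.7  6.4]
  row [-2.  -0.6  1.5] 0.001
```

Call:
{"api": "play_rows", "payload": {
  "moves": [
    [[0,0,0,0,85],[0,0,0,0,85],[0,0,0,0,85],[0,0,-25,0,85],[0,0,-45,0,85],[-40,1,-45,0,85],[-90,2,-45,0,85],[-108,3,-45,0,85],[-108,3,-45,0,85],[-108,3,-45,0,85]]
  ]
}}

```text
time: 11.18
eef_pos: [0.6151, -0.1071, 0.0697]
tcp_rot: [-2.196, -2.245, -0.0]
force: [0.5, -0.1, 0.4]
width: 0.0851
finger_force: 0.0
```

```bash
python3 go.py 612.5 -107.2 24 .022
python3 - <<'E'
from h import *
measure("purple",.049,(.55,.66,-.22,.14)); measure("sky",.049,(.55,.66,-.22,.14))
E
```

```text
t 11.18 tcp [ 615.1 -107.1   69.7] yaw 0.022 q6 -0.26 w 85.1 F [ 0.5 -0.1  0.4]
  row [-0.1 -2.6 45.7] 0.0
purple [(0.6102, 0.0006, np.float32(0.022), 58.5, 28.9)]
sky []
```

Call:
{"api": "play_rows", "payload": {
  "moves": [
    [[0,-1,30,0,85],[0,-1,45,0,85],[0,-1,45,0,85],[0,-1,45,0,30],[0,-1,45,0,30],[0,-1,45,0,30],[0,-1,45,0,30],[0,-1,44,0,30]]
  ]
}}

```text
time: 12.28
eef_pos: [0.6148, -0.1085, 0.0263]
tcp_rot: [2.197, 2.245, 0.0]
force: [-0.0, -1.1, -0.8]
width: 0.057
finger_force: 65.0
```

Call:
{"api": "play_rows", "payload": {
  "moves": [
    [[8,0,0,0,30],[20,0,0,0,30],[32,0,0,0,30],[36,-1,0,0,30],[36,-1,0,0,30],[36,-1,0,0,85],[36,-1,0,0,85],[36,-1,0,0,85],[36,-1,-40,0,85],[36,-1,-75,0,85]]
  ]
}}

```text
time: 13.52
eef_pos: [0.6123, -0.0725, 0.1012]
tcp_rot: [-2.196, -2.244, 0.001]
force: [0.5, -0.3, -0.2]
width: 0.085
finger_force: 0.0
```

```bash
python3 go.py 440 -200 110 .022
```

```text
t 13.53 tcp [612.3 -72.5 101.2] yaw 0.022 q6 -0.21 w 85.0 F [ 0.5 -0.3 -0.2]
  row [-123.7 -175.    -8.6] -0.0
```

Call:
{"api": "play_rows", "payload": {
  "moves": [
    [[-60,-40,-30,0,85],[-120,-90,-60,0,85],[-180,-130,-80,0,85],[-240,-130,-80,0,85],[-240,-130,-80,0,85],[-240,-130,-80,0,85]]
  ]
}}

```text
time: 14.28
eef_pos: [0.4874, -0.3186, 0.1815]
tcp_rot: [2.201, 2.239, -0.001]
force: [0.2, 0.6, -0.0]
width: 0.0848
finger_force: 0.0
```

```bash
python3 - <<'E'
from h import *
im=rectify("top",.38,.68,-.22,.18,.044,2)
cv2.imwrite("pics/r2.png",cv2.convertScaleAbs(im,alpha=1.7))
measure("green",.044,(.38,.5,0,.16)); measure("navy",.044,(.38,.5,-.13,.02),thr=35)
for c in("red","yellow","sky","purple"): measure(c,.049,(.56,.66,-.22,.14))
E
python3 go.py
```

```text
green [(0.4456, 0.0684, np.float32(0.464), 58.4, 29.4)]
navy [(0.4492, -0.0546, np.float32(-0.464), 59.6, 28.9)]
red [(0.6139, -0.1697, np.float32(0.014), 59.4, 30.9)]
yellow [(0.6098, -0.1368, np.float32(0.0), 67.0, 32.3)]
sky [(0.6107, -0.0695, np.float32(0.012), 63.9, 30.4)]
purple [(0.6098, 0.0008, np.float32(0.024), 59.6, 29.2)]
t 14.62 tcp [ 488.3 -313.8  180.7] yaw 0.024 q6 -0.67 w 84.7 F [-0.  -1.   0.1]
```

View pics/r2.png

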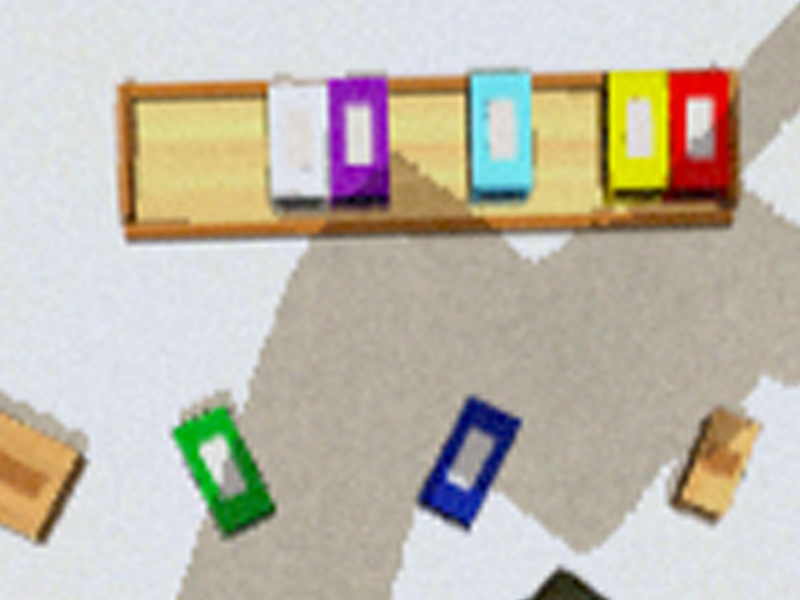

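The tray shows open gaps where green and navy belong: yellow–light blue (cols 530–605) and light blue–purple (cols 388–470). Navy at (470,463) and green at (224,470) haven't moved. I'll pick navy first.

```bash
python3 go.py 449.5 -54.8 90 -.464
```

```text
t 14.62 tcp [ 488.3 -313.8  180.7] yaw 0.024 q6 -0.67 w 84.7 F [-0.  -1.   0.1]
  row [259.8 -32.6  90.9] 0.488
```

Call:
{"api": "play_rows", "payload": {
  "moves": [
    [[60,-8,20,0.18,85],[120,-16,40,0.36,85],[180,-24,60,0.488,85],[240,-30,80,0.488,85],[260,-33,91,0.488,85],[260,-33,91,0.488,85],[260,-33,91,0.488,85],[260,-33,91,0.488,85]]
  ]
}}

```text
time: 15.62
eef_pos: [0.4506, -0.057, 0.0906]
tcp_rot: [2.674, 1.647, 0.002]
force: [-0.3, 0.6, -0.5]
width: 0.0851
finger_force: 0.0
```

```bash
python3 go.py 449.5 -54.8 19 -.464
```

```text
t 15.62 tcp [450.6 -57.   90.6] yaw -0.467 q6 0.25 w 85.1 F [-0.3  0.6 -0.5]
  row [ 1.4 -2.1 71.6] -0.003
```

Call:
{"api": "play_rows", "payload": {
  "moves": [
    [[1,-1,40,0,85],[1,-1,65,0,85],[1,-1,71,0,85],[1,-1,71,0,85],[1,-1,71,0,30],[1,-1,71,0,30],[1,-1,71,0,30],[1,-1,71,0,30],[1,-1,71,0,30]]
  ]
}}

```text
time: 16.75
eef_pos: [0.4501, -0.055, 0.0203]
tcp_rot: [2.672, 1.648, 0.003]
force: [-1.0, -0.4, 5.9]
width: 0.057
finger_force: 63.9
```

```bash
python3 go.py 449.5 -54.8 70 -.464 520 -34 70 .022 611.5 -34.3 70 .022
```

```text
t 16.75 tcp [450.1 -55.   20.3] yaw -0.466 q6 0.25 w 57.0 F [-1.  -0.4  5.9]
  row [ -0.1  -0.5 -49.7] -0.002
  row [ 50.1  53.2 -49.5] -0.488
  row [ 91.  135.1 -49.2] -0.488
```

Call:
{"api": "play_rows", "payload": {
  "moves": [
    [[0,0,-30,0,30],[0,0,-60,0,30],[25,25,-60,-0.18,30],[50,53,-60,-0.36,30],[70,94,-60,-0.488,30],[91,135,-60,-0.488,30],[91,135,-60,-0.488,30],[91,135,-60,-0.488,30],[91,135,-60,-0.488,30]]
  ]
}}

```text
time: 17.88
eef_pos: [0.6088, -0.0338, 0.079]
tcp_rot: [-2.196, -2.245, 0.002]
force: [-0.7, -1.0, -1.0]
width: 0.0567
finger_force: 64.5
```

```bash
python3 go.py 612 -34.3 25 .022
python3 - <<'E'
from h import *
im=r.grab_frame("scene"); cv2.imwrite("pics/s2.png",cv2.convertScaleAbs(cv2.resize(im[120:300,180:440],None,fx=3,fy=3,interpolation=2),alpha=1.5))
E
```

```text
t 17.88 tcp [608.8 -33.8  79. ] yaw 0.022 q6 -0.15 w 56.7 F [-0.7 -1.  -1. ]
  row [-0.5  3.3 54. ] -0.0
```

View pics/s2.png

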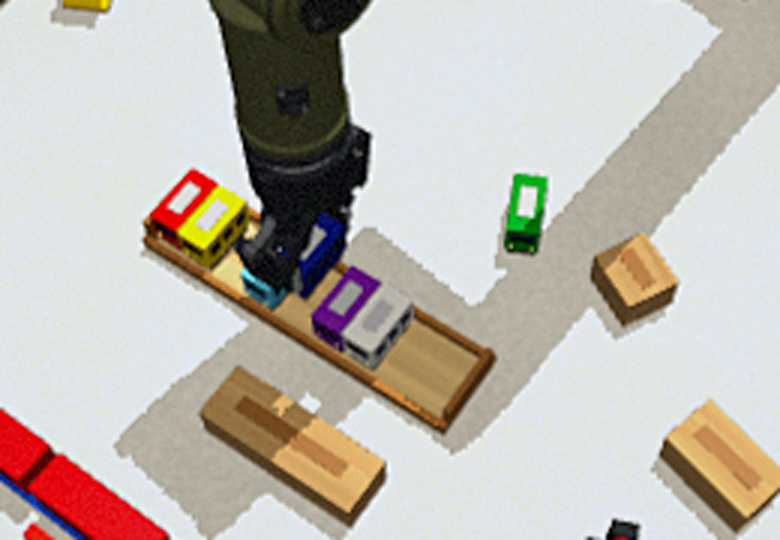

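Navy is held level above its gap, at (320,250) in the crop, and the long block lies flat behind the tray. I'll lower it.

Call:
{"api": "play_rows", "payload": {
  "moves": [
    [[0,2,25,0,30],[0,2,44,0,30],[0,2,51,0,30],[0,2,54,0,30],[0,2,55,0,30],[0,2,55,0,30]]
  ]
}}

```text
time: 18.68
eef_pos: [0.6119, -0.034, 0.0254]
tcp_rot: [-2.197, -2.246, 0.0]
force: [-3.6, -0.5, 6.3]
width: 0.0566
finger_force: 65.3
```

Call:
{"api": "play_rows", "payload": {
  "moves": [
    [[0,0,0,0,50],[0,0,0,0,85],[0,0,0,0,85],[0,0,0,0,85],[0,0,-35,0,85],[0,0,-70,0,85],[0,0,-70,0,85]]
  ]
}}

```text
time: 19.55
eef_pos: [0.6152, -0.0343, 0.097]
tcp_rot: [2.193, 2.242, 0.006]
force: [-0.2, -0.2, -0.1]
width: 0.0849
finger_force: 0.0
```

```bash
python3 go.py 446 68.2 90 .464
```

```text
t 19.55 tcp [615.2 -34.3  97. ] yaw 0.022 q6 -0.15 w 84.9 F [-0.2 -0.2 -0.1]
  row [ 106.2 -166.9    5.8] -0.442
```

Call:
{"api": "play_rows", "payload": {
  "moves": [
    [[25,-45,0,-0.15,85],[55,-90,0,-0.3,85],[85,-135,5,-0.442,85],[106,-165,6,-0.442,85],[106,-165,6,-0.442,85],[106,-165,6,-0.442,85],[106,-165,6,-0.442,85]]
  ]
}}

```text
time: 20.42
eef_pos: [0.4467, 0.068, 0.0879]
tcp_rot: [1.652, 2.671, 0.001]
force: [0.8, 0.2, 0.6]
width: 0.085
finger_force: 0.0
```

```bash
python3 go.py 446 68.2 19 .464
python3 - <<'E'
from h import *
im=r.grab_frame("scene"); cv2.imwrite("pics/s3.png",cv2.convertScaleAbs(cv2.resize(im[120:300,180:440],None,fx=3,fy=3,interpolation=2),alpha=1.5))
measure("green",.044,(.38,.5,0,.13),n="scene")
E
```

```text
t 20.43 tcp [446.7  68.   87.9] yaw 0.463 q6 -0.41 w 85.0 F [0.8 0.2 0.6]
  row [ 0.5 -0.7 68.9] -0.001
green [(0.4626, 0.0735, np.float32(-1.158), 28.7, 22.5)]
```

View pics/s3.png

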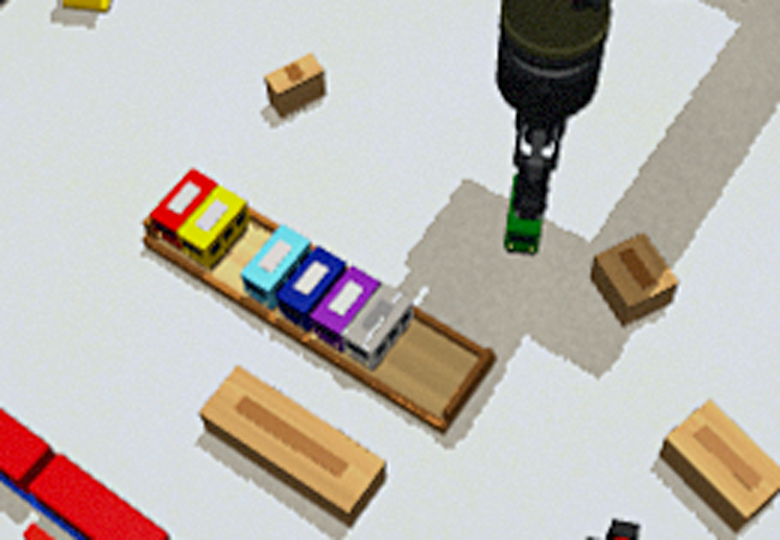

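Navy stands upright between light blue and purple, at (312,283) in the crop. The gripper is over green, still at (523,215). I'll grasp it.

Call:
{"api": "play_rows", "payload": {
  "moves": [
    [[0,0,40,0,85],[0,0,62,0,85],[0,0,68,0,85],[0,0,68,0,85],[0,0,68,0,30],[0,0,68,0,30],[0,0,68,0,30],[0,0,68,0,30],[0,0,68,0,30]]
  ]
}}

```text
time: 21.65
eef_pos: [0.4459, 0.0684, 0.0211]
tcp_rot: [1.65, 2.671, 0.002]
force: [-1.3, -0.3, 6.1]
width: 0.0568
finger_force: 64.2
```

```bash
python3 go.py 446 68.2 80 .464 520 -70 80 .1 613 -103.5 80 .022
```

```text
t 21.65 tcp [445.9  68.4  21.1] yaw 0.464 q6 -0.41 w 56.8 F [-1.3 -0.3  6.1]
  row [ -0.3   0.1 -58.9] 0.0
  row [-157.     4.4  -58.7] 0.364
  row [-228.6   72.5  -58.5] 0.442
```

Call:
{"api": "play_rows", "payload": {
  "moves": [
    [[0,0,-30,0,30],[0,0,-60,0,30],[-40,0,-60,0.1,30],[-85,2,-60,0.25,30],[-130,3,-60,0.4,30],[-170,20,-60,0.442,30],[-205,50,-60,0.442,30],[-228,73,-60,0.442,30],[-228,73,-60,0.442,30],[-228,73,-60,0.442,30]]
  ]
}}

```text
time: 22.9
eef_pos: [0.6113, -0.1024, 0.0797]
tcp_rot: [-2.196, -2.245, 0.001]
force: [-0.5, 0.0, -2.0]
width: 0.0564
finger_force: 64.6
```

```bash
python3 go.py 613.5 -103.5 26 .022
```

```text
t 22.90 tcp [ 611.3 -102.4   79.7] yaw 0.022 q6 -0.26 w 56.4 F [-0.5  0.  -2. ]
  row [-1.1  2.3 53.7] 0.0
```

Call:
{"api": "play_rows", "payload": {
  "moves": [
    [[-1,1,25,0,30],[-1,1,44,0,30],[-1,1,50,0,30],[-1,1,53,0,30],[-1,1,54,0,30],[-1,1,54,0,30]]
  ]
}}

```text
time: 23.65
eef_pos: [0.6139, -0.1039, 0.0267]
tcp_rot: [2.196, 2.245, 0.001]
force: [-0.4, -0.1, -0.7]
width: 0.0569
finger_force: 64.6
```

Call:
{"api": "play_rows", "payload": {
  "moves": [
    [[0,0,0,0,50],[0,0,0,0,85],[0,0,0,0,85],[0,0,0,0,85],[0,0,-25,0,85],[0,0,-40,0,85],[0,0,-40,0,85]]
  ]
}}

```text
time: 24.52
eef_pos: [0.6148, -0.1041, 0.0675]
tcp_rot: [2.195, 2.244, 0.003]
force: [0.5, 0.2, 0.5]
width: 0.0851
finger_force: 0.0
```

```bash
python3 go.py 609.5 31 70 .022 609.5 31 25 .022
python3 - <<'E'
from h import *
c=r.grab_frame("scene"); 
cv2.imwrite("pics/s4.png",cv2.convertScaleAbs(cv2.resize(c[120:300,180:440],None,fx=3,fy=3,interpolation=2),alpha=1.5))
E
```

```text
t 24.52 tcp [ 614.8 -104.1   67.5] yaw 0.022 q6 -0.26 w 85.1 F [0.5 0.2 0.5]
  row [135.2  -2.3  -2.6] 0.0
  row [135.2  -2.5  42.4] 0.0
```

View pics/s4.png

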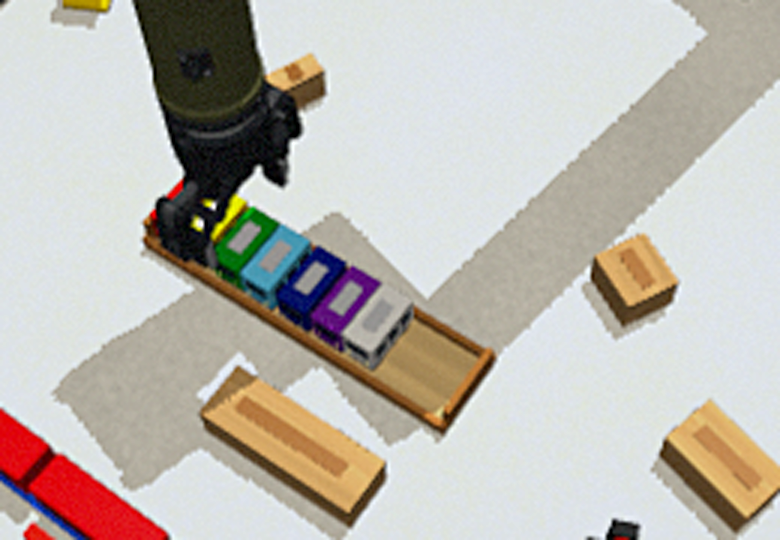

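Green stands upright between yellow and light blue, at (245,238), and the row order is right. Now I'll grip white and close the row up towards red.

Call:
{"api": "play_rows", "payload": {
  "moves": [
    [[45,-1,0,0,85],[95,-1,0,0,85],[135,-1,0,0,85],[135,-1,0,0,85],[135,-1,25,0,85],[135,-1,41,0,85],[135,-1,41,0,85],[135,-1,41,0,85]]
  ]
}}

```text
time: 25.58
eef_pos: [0.6098, 0.0306, 0.025]
tcp_rot: [2.198, 2.245, -0.0]
force: [-0.2, -0.4, -0.5]
width: 0.0848
finger_force: 0.0
```

Call:
{"api": "play_rows", "payload": {
  "moves": [
    [[0,0,0,0,30],[0,0,0,0,30],[0,0,0,0,30],[0,0,0,0,30],[0,0,-1,0,30],[-4,0,-1,0,30],[-8,0,-1,0,30],[-12,0,-1,0,30],[-16,0,-1,0,30],[-16,0,-1,0,30]]
  ]
}}

```text
time: 26.82
eef_pos: [0.6101, 0.0148, 0.0261]
tcp_rot: [2.197, 2.245, 0.0]
force: [-0.0, 3.4, 3.1]
width: 0.0567
finger_force: 65.3
```

Call:
{"api": "play_rows", "payload": {
  "moves": [
    [[-1,0,0,0,30],[-2,0,0,0,30],[-3,0,0,0,30],[-4,0,0,0,30],[-4,0,0,0,30]]
  ]
}}

```text
time: 27.45
eef_pos: [0.6101, 0.0116, 0.0261]
tcp_rot: [-2.197, -2.246, -0.001]
force: [1.1, 4.1, 4.3]
width: 0.0567
finger_force: 65.3
```

Call:
{"api": "play_rows", "payload": {
  "moves": [
    [[-1,0,0,0,30],[-1,0,0,0,30],[-2,0,0,0,30],[-2,0,0,0,30]]
  ]
}}

```text
time: 27.95
eef_pos: [0.6101, 0.0099, 0.0261]
tcp_rot: [-2.197, -2.245, -0.001]
force: [-0.3, 5.3, 4.4]
width: 0.0565
finger_force: 65.3
```

Call:
{"api": "play_rows", "payload": {
  "moves": [
    [[-1,0,0,0,30],[-1,0,0,0,30],[-2,0,0,0,30],[-2,0,0,0,30],[-2,0,0,0,30]]
  ]
}}

```text
time: 28.58
eef_pos: [0.6101, 0.0097, 0.0261]
tcp_rot: [-2.196, -2.243, -0.004]
force: [0.3, 11.6, 4.9]
width: 0.057
finger_force: 65.4
```

The row is tight: the force jumped to 11.6 N with white at y ≈ 10 mm. I'll release and look at the result and at block85.

Call:
{"api": "play_rows", "payload": {
  "moves": [
    [[2,0,0,0,50],[2,0,0,0,85],[2,0,0,0,85],[2,0,0,0,85],[2,0,-40,0,85],[-40,0,-80,0,85],[-100,0,-90,0,85],[-150,0,-90,0,85],[-150,0,-90,0,85]]
  ]
}}

```text
time: 29.7
eef_pos: [0.6136, -0.1472, 0.1163]
tcp_rot: [2.201, 2.239, -0.001]
force: [-0.0, 0.8, -0.1]
width: 0.0849
finger_force: 0.0
```

```bash
python3 - <<'E'
from h import *
a=cv2.convertScaleAbs(rectify("top",.48,.68,-.0,.40,.04,2),alpha=1.7); cv2.imwrite("pics/r5.png",a)
for th in (70,90,110): measure("wood",.040,(.48,.61,.25,.39),thr=th)
measure("purple",.049,(.56,.66,-.22,.14))
E
python3 go.py 547.7 318.3 100 -.245
```

```text
wood [(0.546, 0.3161, np.float32(1.317), 89.2, 55.1)]
wood [(0.5471, 0.3175, np.float32(1.326), 85.9, 53.2)]
wood [(0.5479, 0.3178, np.float32(1.322), 84.9, 52.1)]
purple [(0.6109, -0.02, np.float32(0.019), 58.3, 29.1)]
t 29.95 tcp [ 613.  -141.6  115.6] yaw 0.023 q6 -0.32 w 85.0 F [-0.1  1.2 -0.8]
  row [461.2 -54.6  16. ] 0.268
```

View pics/r5.png

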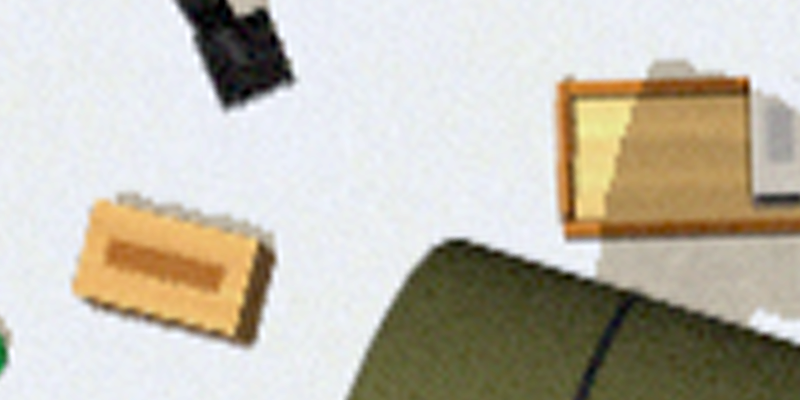

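The crop shows an open space of about 88–91 mm between white (edge col 750) and the end wall (col 574). Block85 hasn't moved; its top face is centred near (167,267), i.e. (547, 317) mm with yaw −0.249. I'll go to it.

Call:
{"api": "play_rows", "payload": {
  "moves": [
    [[60,-7,0,0.1,85],[120,-14,0,0.2,85],[180,-21,0,0.27,85],[240,-28,0,0.27,85],[300,-36,0,0.27,85],[360,-43,0,0.27,85],[420,-50,5,0.27,85],[460,-54,16,0.27,85],[460,-54,16,0.27,85],[460,-54,16,0.27,85]]
  ]
}}

```text
time: 31.2
eef_pos: [0.5483, 0.3164, 0.0997]
tcp_rot: [2.477, 1.932, -0.002]
force: [-0.7, -0.1, 0.1]
width: 0.0848
finger_force: 0.0
```

```bash
python3 go.py 547 317.3 19 -.249
```

```text
t 31.20 tcp [548.3 316.4  99.7] yaw -0.246 q6 0.70 w 84.8 F [-0.7 -0.1  0.1]
  row [ 0.7 -1.4 80.7] 0.003
```

Call:
{"api": "play_rows", "payload": {
  "moves": [
    [[1,-1,40,0,85],[1,-1,72,0,85],[1,-1,80,0,85],[1,-1,80,0,85],[1,-1,80,0,30],[1,-1,80,0,30],[1,-1,80,0,30],[1,-1,80,0,30],[1,-1,80,0,30],[1,-1,80,0,30]]
  ]
}}

```text
time: 32.45
eef_pos: [0.5498, 0.3177, 0.0218]
tcp_rot: [2.478, 1.929, 0.005]
force: [0.4, -0.6, 6.8]
width: 0.0486
finger_force: 64.3
```

```bash
python3 go.py 547 317.3 85 -.249 609 70 85 .022
```

```text
t 32.45 tcp [549.8 317.7  21.8] yaw -0.248 q6 0.71 w 48.6 F [ 0.4 -0.6  6.8]
  row [ -0.9  -2.4 -63.2] 0.001
  row [-225.4  118.3  -63.4] -0.27
```

Call:
{"api": "play_rows", "payload": {
  "moves": [
    [[0,0,-35,0,30],[-5,0,-63,0,30],[-60,5,-63,0,30],[-110,25,-63,-0.1,30],[-160,65,-63,-0.2,30],[-200,100,-63,-0.27,30],[-225,118,-63,-0.27,30],[-225,118,-63,-0.27,30],[-225,118,-63,-0.27,30],[-225,118,-63,-0.27,30]]
  ]
}}

```text
time: 33.7
eef_pos: [0.6069, 0.0713, 0.083]
tcp_rot: [-2.195, -2.247, 0.0]
force: [0.2, 0.1, -1.6]
width: 0.0484
finger_force: 63.5
```

```bash
python3 go.py 609.5 70 27 .022
python3 - <<'E'
from h import *
im=r.grab_frame("scene"); cv2.imwrite("pics/s6.png",cv2.convertScaleAbs(cv2.resize(im[150:290,230:400],None,fx=4,fy=4,interpolation=2),alpha=1.6))
E
```

```text
t 33.70 tcp [606.9  71.3  83. ] yaw 0.023 q6 0.02 w 48.4 F [ 0.2  0.1 -1.6]
  row [-1.3  2.6 56. ] 0.001
```

View pics/s6.png

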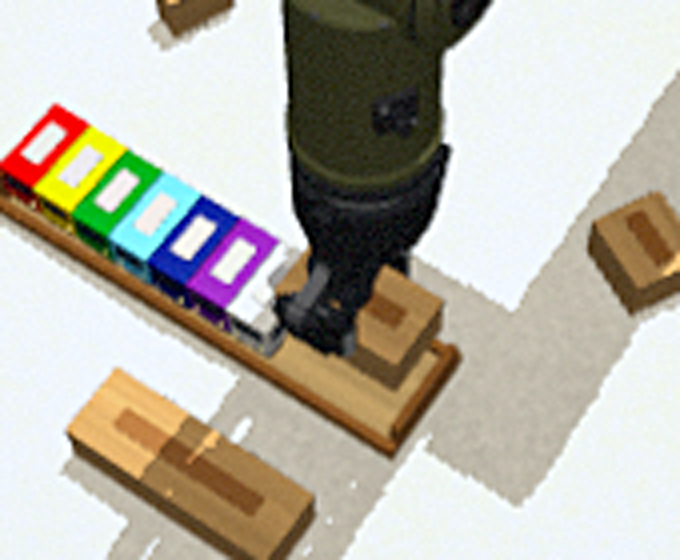

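The row is tight and in order, and block85 is held over the gap, with its +y end edge at about (442,303)–(396,364) in the crop. I'll check its end position.

Run:
```python
from h import *
f=lambda p,z: (backproj("scene",np.array(p)/4+[230,150],z)*1000).round(1).tolist()
print("held end",f([[442,303],[396,364]],.101)); print("wall inner",f([[436,345],[388,440]],.036)); print("white top right",f([[303,253]],.049))
a=r.grab_frame("top"); print(cv2.imwrite("pics/t6.png",a))
for th in(60,80): measure("wood",.101,(.54,.68,.06,.15),thr=th)
```

```text
held end [[583.9, 110.7], [630.3, 111.1]]
wall inner [[580.7, 107.2], [647.6, 118.8]]
white top right [[581.8, 9.1]]
True
wood []
wood []
```

Call:
{"api": "play_rows", "payload": {
  "moves": [
    [[0,1,5,0,30],[0,1,10,0,30],[0,1,15,0,30],[0,1,18,0,30],[0,1,18,0,30]]
  ]
}}

```text
time: 34.52
eef_pos: [0.6085, 0.07, 0.0645]
tcp_rot: [-2.197, -2.245, 0.001]
force: [0.9, -0.8, -1.6]
width: 0.0487
finger_force: 63.5
```

```bash
python3 go.py 609.5 71 27 .022
```

```text
t 34.52 tcp [608.5  70.   64.5] yaw 0.022 q6 0.02 w 48.7 F [ 0.9 -0.8 -1.6]
  row [ 1.   1.1 37.5] -0.0
```

The block is past white's roof with no contact. Now the end wall.

Call:
{"api": "play_rows", "payload": {
  "moves": [
    [[0,0,4,0,30],[0,0,8,0,30],[0,0,12,0,30],[0,0,12,0,30]]
  ]
}}

```text
time: 35.02
eef_pos: [0.6084, 0.07, 0.0525]
tcp_rot: [-2.196, -2.245, 0.001]
force: [0.5, 0.1, -1.4]
width: 0.0486
finger_force: 63.5
```

Clear of both ends. I'll lower it to the floor.

Call:
{"api": "play_rows", "payload": {
  "moves": [
    [[0,0,10,0,30],[0,0,19,0,30],[0,0,23,0,30],[0,0,25,0,30],[0,0,26,0,30],[0,0,26,0,30]]
  ]
}}

```text
time: 35.78
eef_pos: [0.6089, 0.0701, 0.0271]
tcp_rot: [2.197, 2.246, 0.0]
force: [-0.1, 0.4, -0.9]
width: 0.0484
finger_force: 63.5
```

Call:
{"api": "play_rows", "payload": {
  "moves": [
    [[0,0,1,0,30],[0,0,1,0,50],[0,0,1,0,85],[0,0,1,0,85],[0,0,1,0,85],[0,0,-40,0,85],[0,0,-100,0,85],[0,0,-130,0,85],[0,0,-130,0,85]]
  ]
}}

```text
time: 36.9
eef_pos: [0.611, 0.0702, 0.1604]
tcp_rot: [2.193, 2.242, 0.008]
force: [1.3, 0.3, -0.4]
width: 0.0852
finger_force: 0.0
```

Call:
{"api": "play_rows", "payload": {
  "moves": [
    [[-60,-20,0,0,85],[-120,-50,0,0,85],[-180,-80,0,0,85],[-240,-110,0,0,85],[-300,-130,0,0,85],[-360,-130,0,0,85],[-400,-130,0,0,85],[-400,-130,0,0,85],[-400,-130,0,0,85]]
  ]
}}

```text
time: 38.02
eef_pos: [0.4864, -0.3317, 0.1554]
tcp_rot: [-2.195, -2.242, -0.0]
force: [0.2, 0.1, -0.1]
width: 0.0848
finger_force: 0.0
```

Run:
```python
from h import *
a=rectify("top",.55,.77,-.22,.18,.047,2); cv2.imwrite("pics/r7.png",cv2.convertScaleAbs(a,alpha=1.7))
for c in("red","yellow","green","sky","navy","purple"): measure(c,.049,(.56,.66,-.22,.14),thr=35)
measure("wood",.045,(.56,.66,.02,.14),thr=110)
```

```text
red [(0.6112, -0.1697, np.float32(0.0), 65.0, 32.7)]
yellow [(0.6097, -0.138, np.float32(0.0), 67.3, 33.3)]
green [(0.6116, -0.1096, np.float32(0.012), 61.7, 29.8)]
sky [(0.6109, -0.0798, np.float32(0.013), 62.8, 29.8)]
navy [(0.6122, -0.0494, np.float32(0.016), 58.2, 28.9)]
purple [(0.6102, -0.02, np.float32(0.023), 59.8, 28.9)]
wood [(0.5713, 0.075, np.float32(1.533), 73.9, 12.1), (0.6101, 0.0697, np.float32(-1.546), 83.7, 50.1)]
```

View pics/r7.png

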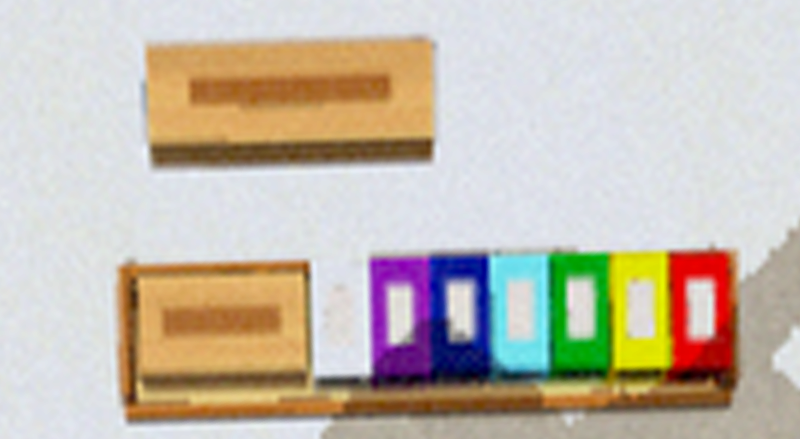

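The tray holds white, purple, navy, light blue, green, yellow and red at 30 mm spacing. Block85 lies flat at (220,325) between white and the end wall, and the long block is flat on the table outside.

```bash
python3 -c "
from rig import r; print(r.job_done())"
```

```text
the job is handed in; nothing more can be done
None
```

The tray is packed and the job handed in (no verdict came back): red, yellow, green, light blue, dark blue, purple and white stand tight against the red end (orange and pink were absent). The 85 mm block fills the space after white, the long block and the other two blocks are on the table, and the arm never touched the tree, pier or signal.

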